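# Hold the print screen open to check the print

### The job

The squeegee is lying on the mesh of the hinged printing screen: take it out and lay it gently, flat, in the grey tray and let go of it, with the screen still down. Then raise the screen (its black handle is at the front) until it stands open at 40 degrees, and finish while still holding it there with the gripper (it falls shut if let go), so that the print beneath can be checked. Leave the ink jar, the tape roll and the knife where they are.

Things in the scene. Friction and masses are not known exactly. Their poses are not given: they have to be found in the camera images.
- screen (a joint): opening angle of the printing screen about its hinge, rad: 0 = lying flat on the press base, grows as the front (robot-side) edge is lifted, stop at 1.3; 40 degrees = 0.70. The hinge is free: the screen (about 0.65 kg) falls shut from any angle. The screen is a frame 250 mm (front to back) x 260 mm with blue-topped aluminium rails 22 mm wide, whose tops stand 22 mm above the green mesh; the well inside the rails is 206 x 216 mm.
- screen_grip (a point): the point to grip on the screen's handle: on the axis of a round black rod 22 mm in diameter that projects level from the middle of the front rail straight towards the robot, 60 mm in front of the rail and 32 mm short of the red end knob (28 mm in diameter, 8 mm long). At angle 0 it is 46 mm above the table and nothing lies beneath the handle here. It turns with the screen: its x axis runs along the rod towards the hinge, its y axis is parallel to the hinge.
- screen_hinge (a point): middle of the hinge axis, at the far edge of the screen, 32 mm above the table; the axis runs along this point's y axis. The grip point lies 310 mm from it towards the robot and 14 mm above it (in the screen's own frame). It turns with the screen. Behind it two dark clamps on the base reach 80 mm above the table.
- screen_mesh (a point): centre of the upper face of the green mesh (solid, firm), 35 mm above the table when the screen is down; x axis away from the robot, square to the hinge.
- squeegee_center (a point): centre of the squeegee, a wooden bar with a red rubber blade along one side, lying flat on the mesh: 140 mm long (its y axis), 58 mm across wood and blade (its x axis; the wood takes the 38 mm on the -x side, the 9 mm thick blade sticks out 20 mm at mid height on the +x side), 26 mm thick (its z axis); origin half-way up, in the middle of the outline. About 0.18 kg.
- tray: fixed open grey tray, outside 150 mm (x) x 200 mm (y), 16 mm high, walls 5 mm, floor 5 mm thick; origin at the centre of its underside, on the table. It stands to the left or the right of the press.
- ink_jar: loose closed ink jar, 72 mm in diameter, 90 mm high, origin at the centre of its underside; to be left alone
- tape_roll: loose roll of brown tape lying flat, 100 mm in diameter, 24 mm high, origin at the centre of its underside; to be left alone
- knife: loose blue craft knife lying flat, about 155 mm long (its x axis), 26 mm wide, 18 mm high, origin at the underside near its middle; to be left alone
There are look-alikes about, which are no part of the job. Of the things shaped like the part that bears squeegee_center, the wooden one is meant.

How it is judged:
By the outcome, as a careful person would: the job done as asked, in the order asked, and still so for the second after the job is handed in, while the arm keeps its last pose, push and grip.
It also fails if it takes over 61 s, if anything falls off the work surface, if the arm or the gripper's body presses on something with over 40 N, if the wrist force passes 120 N, or if a joint passes its speed limit or range.

### The arm

A 6-joint arm with a two-finger parallel gripper is mounted at the origin on the work surface. World frame = base frame: x ahead of the robot, y to its left, z up, the work surface at z = 0. Lengths are in m, angles in degrees, forces in N, time in s.
With the tool pointing down it reaches from about 0.4 to 0.825 m from the base axis. Payload 7 kg.
Tool frame: the origin (TCP) lies midway between the tips of the shut fingers; the grasp point (between the pads) lies 19 mm behind it; z points along the fingers, y is the line along which they close (so a half turn about z gives the same grasp; the last joint's range is limited). The gripper opens to 88 mm and grips with 3 to 60 N. Pads are 19 mm wide; open, the fingers measure 130 mm over their backs; the gripper's body (78 mm by 193 mm) begins 47 mm behind the grasp point.
Start: joints at [-48.237, 20.546, 0.682, 0, -70.136, -16.507], TCP at [0.288, -0.61, 0.227] pointing down, gripper open.
Joint ranges: [-176.03, 176.03], [-82.01, 121.73], [-58.28, 71.71], [-173.87, 95.51], [-174.79, -0.11], [-173.66, 173.66]. Speed limits (degrees/s): [136.94, 136.94, 172.46, 180, 180, 180].

### API

Orientations are given as a 3x3 rotation matrix whose columns are the frame's x, y, z axes.
In Python, from rig import robot gives the robot as it stands. Calls block until the motion is done:
- robot.goto(position, orientation): joint-space move of the TCP to a pose.
- robot.servo_line(position, ori=None, speed=0.15): straight line of the TCP; ori=None keeps the orientation; speed is the mean speed in m/s.
- robot.movej(angles): joint-space move.
- robot.move_gripper(opening): opening from 0.0 (shut) to 1.0 (fully open); the grip force is fixed at half the most; returns when the fingers have stopped.
- robot.dwell(seconds).
- robot.ik(position, orientation): joint angles nearest the present ones, or None.
- robot.grab_frame(name): name is "scene" or "top" or "wrist"; returns (picture, depth): 420x560x3 uint8, red, green, blue; 420x560 float32, m along the optical axis (not along the pixel's ray), 0 where there is no reading.
- robot.camera_info(name): a dict with "vfov" (degrees; the focal length in pixels is half the picture's height over the tangent of half this angle, whatever the lens; pixels are square), "cx", "cy" (the principal point, pixels), "k1" (the pictures are not rectified: a ray, as slopes to the right and down, at radius r is drawn at 1 + k1 r^2 times it, then the intrinsics apply), "view" (4x4, takes a point from world to camera coordinates); the wrist camera has in their place "T_tool_cam" (4x4, takes a point from camera to tool coordinates, whose origin is the TCP and whose axes are the flange's). Camera axes: x right, y down, z forward; pixel columns grow to the right and rows downward; lengths in m; the calibration is good to about 2 mm. A picture is of the moment at which its call begins: read the wrist's pose just before it. camera_info takes no time and is no camera call.
A pose or a line that the arm cannot do raises robot.Unreachable and nothing moves.
- robot.job_done(): hands the job in; it is judged then, once.
Readings, each from a call of its own:
- robot.read_t(): time.
- robot.read_qpos(): joint angles.
- robot.read_qvel(): joint speeds.
- robot.read_effort(): joint torques, N m.
- robot.read_position(): TCP position.
- robot.read_tcp_rot(): TCP orientation.
- robot.read_force(): force on the tool from outside, world axes, zero at the start.
- robot.read_ft_torque(): the same for the moment, N m.
- robot.read_grip_width(): opening from 0.0 (shut) to 1.0 (fully open).
- robot.read_finger_force(): force on a finger pad.
Only numpy, scipy, OpenCV 4.12 (cv2) and the standard library are available. Lean on these libraries where they do the work, as an engineer would, in place of code of your own. Each camera call takes 0.05 s, during which the arm holds its last target. There are 200 camera calls.

## Working session

There is one attempt and no reset: what is moved stays moved. The work goes in short steps, each a Python script; the robot and the scene stay as the last script left them, time stands still between calls to the robot, and variables do not carry over. Pictures are saved under pics/ and viewed, at most 10 in all, crops included, and the job is handed in when it is done.

```bash
ls; mkdir -p pics
python3 - <<'E'
from rig import robot
import cv2,numpy as np
for n in ("scene","top"):
    p,d=robot.grab_frame(n); cv2.imwrite(f"pics/{n}0.png",p[:,:,::-1]); np.savez(f"{n}0.npz",p=p,d=d)
    print(n,robot.camera_info(n))
print(robot.camera_info("wrist"),robot.read_t())
E
```

```text
pics
scene {'vfov': 45.186256627216174, 'cx': 269.7811799711406, 'cy': 207.84694442562926, 'k1': -0.06522305538244652, 'view': array([[-0.33923778,  0.94069046, -0.00438016,  0.20597315],
       [ 0.59408341,  0.21062726, -0.77633824, -0.28474029],
       [-0.7293714 , -0.26596544, -0.63030132,  1.85196234],
       [ 0.        ,  0.        ,  0.        ,  1.        ]])}
top {'vfov': 49.91777360075078, 'cx': 287.6366469030421, 'cy': 207.30375597976504, 'k1': -0.13934462587592736, 'view': array([[-0.02105335, -0.99973509, -0.00930076,  0.01112417],
       [-0.99744322,  0.02163872, -0.06810869,  0.5706811 ],
       [ 0.0682919 ,  0.00784307, -0.99763455,  1.0920014 ],
       [ 0.        ,  0.        ,  0.        ,  1.        ]])}
{'vfov': 58.17198783283564, 'cx': 278.8064404044188, 'cy': 215.02142122185788, 'k1': -0.000676097400521135, 'T_tool_cam': array([[ 5.04720940e-04, -9.69811200e-01, -2.43856479e-01,
         6.46765366e-02],
       [ 9.99999671e-01,  3.34739055e-04,  7.38496228e-04,
         2.57608297e-04],
       [-6.34573626e-04, -2.43856771e-01,  9.69811050e-01,
        -1.58975703e-01],
       [ 0.00000000e+00,  0.00000000e+00,  0.00000000e+00,
         1.00000000e+00]])} 0.1
```

View pics/top0.png

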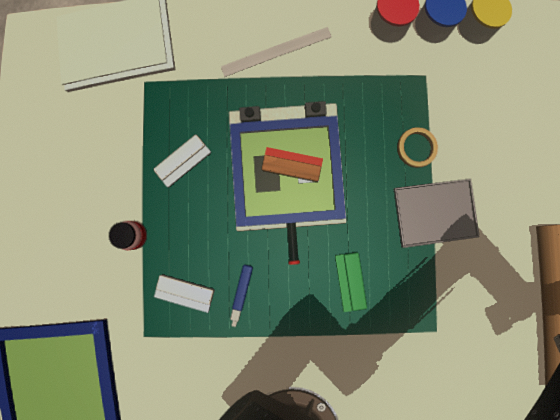

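View pics/scene0.png

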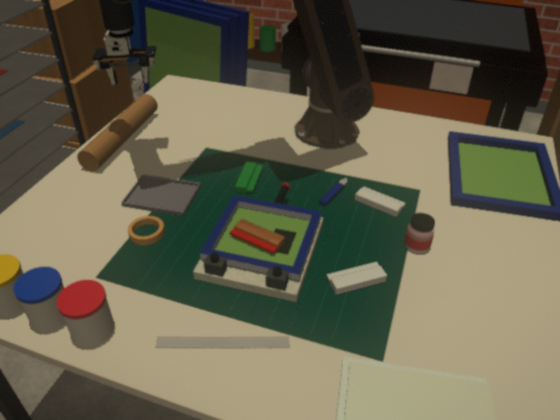

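The top view shows the squeegee at (293,165), blade towards the hinge, the press's handle with its end at (294,262), and the tray at (437,213). The green bar at (351,282) and the white ones are look-alikes. The scene view agrees.

```bash
cat > h.py <<'E'
import numpy as np,cv2
from rig import robot
def K(ci):
    f=210/np.tan(np.radians(ci["vfov"]/2)); return np.array([[f,0,ci["cx"]],[0,f,ci["cy"]],[0,0,1.]])
def pose(name):  # cam->world
    ci=robot.camera_info(name)
    if name!="wrist": return ci,np.linalg.inv(ci["view"])
    T=np.eye(4);T[:3,:3]=robot.read_tcp_rot();T[:3,3]=robot.read_position()
    return ci,T@ci["T_tool_cam"]
def cast(px,ci,T,z):
    px=np.asarray(px,float).reshape(-1,1,2)
    u=cv2.undistortPoints(px,K(ci),np.array([ci["k1"],0,0,0,0.]),None,None).reshape(-1,2)
    # model: distorted=(1+k1 r^2)*ray
    d=np.c_[u,np.ones(len(u))]@T[:3,:3].T; c=T[:3,3]
    return c+d*((z-c[2])/d[:,2])[:,None]
def biggest(m,box=None):
    m=m.astype(np.uint8)
    if box: b=np.zeros_like(m);x0,y0,x1,y1=box;b[y0:y1,x0:x1]=1;m=m*b
    cs,_=cv2.findContours(m,cv2.RETR_EXTERNAL,cv2.CHAIN_APPROX_NONE)
    return max(cs,key=cv2.contourArea).reshape(-1,2)
def rect(c,ci,T,z):
    w=cast(c,ci,T,z)[:,:2]; r=cv2.minAreaRect((w*1000).astype(np.float32)); return r
E
python3 - <<'E'
from h import *
d=np.load("top0.npz");p=d["p"];ci,T=pose("top")
h=cv2.cvtColor(p,cv2.COLOR_RGB2HSV);H,S,V=[h[...,i].astype(int) for i in range(3)]
for x,y in [(293,165),(295,155),(290,172),(440,220),(236,170),(293,240),(294,262),(255,200),(320,200)]: print((x,y),h[y,x],d["d"][y,x])
box=(215,90,360,280)
def show(n,m,b,z):
    c=biggest(m,b);print(n,rect(c,ci,T,z),c.min(0),c.max(0),cv2.contourArea(c))
show("frame",(H>110)&(H<130)&(S>120),box,.057)
show("wood+blade",((H<18)|(H>172))&(S>120)&(V>60),(240,130,335,200),.055)
show("blade",((H<4)|(H>172))&(S>150)&(V>60),(240,130,335,200),.048)
show("rod",(V<50),(280,222,305,262),.05)
show("knob",((H<8)|(H>172))&(S>120),(280,250,305,275),.046)
hole=(H>30)&(H<45)&(S>100)
c=biggest(hole,(230,115,350,225));print("mesh",rect(c,ci,T,.035))
show("tray",(abs(d["d"]-0)>0)&(S<60)&(V>70)&(V<170),(390,172,485,250),.016)
E
```

```text
(293, 165) [ 12 153 160] 1.075486
(295, 155) [  3 175 185] 1.0832359
(290, 172) [ 13 157 145] 1.073614
(440, 220) [ 11  37 139] 1.1222842
(236, 170) [114 117 116] 1.0774791
(293, 240) [38 25 41] 1.065419
(294, 262) [  2 184 187] 1.0600009
(255, 200) [ 40 100 179] 1.0944699
(320, 200) [ 40 100 181] 1.0959499
frame ((746.340576171875, 102.64346313476562), (77.33600616455078, 132.21356201171875), 53.380760192871094) [231 121] [272 166] 371.5
wood+blade ((672.8517456054688, -13.470611572265625), (139.76429748535156, 57.73828887939453), 77.19347381591797) [262 147] [322 180] 1291.5
blade ((692.7732543945312, -17.94135284423828), (135.5588836669922, 16.455942153930664), 77.06281280517578) [266 148] [321 165] 285.5
rod ((487.1344299316406, -10.938620567321777), (88.58100128173828, 21.535999298095703), 2.264508008956909) [287 223] [298 260] 251.0
knob ((438.0593566894531, -13.671164512634277), (8.6275634765625, 24.356229782104492), 8.236021041870117) [289 260] [299 264] 27.5
mesh ((659.8848876953125, -1.0405807495117188), (202.59661865234375, 216.20872497558594), 2.9777722358703613)
tray ((556.4271240234375, -374.5135803222656), (192.20834350585938, 211.7011260986328), 11.122232437133789) [395 172] [484 249] 4312.5
```

```bash
cat >> h.py <<'E'
def down(yaw): # tool y (closing) along world yaw deg, z down
    a=np.radians(yaw); y=np.array([np.cos(a),np.sin(a),0]); z=np.array([0,0,-1.]); return np.c_[np.cross(y,z),y,z]
E
python3 - <<'E'
from h import *
ci,T=pose("top")
w=cast([(395,189),(471,180),(478,238),(402,247)],ci,T,.016);print(w.round(3),w.mean(0))
print(cast([(400,193),(468,185)],ci,T,.016), robot.read_tcp_rot().round(3))
d=np.load("top0.npz");p=d["p"];h=cv2.cvtColor(p,cv2.COLOR_RGB2HSV)
m=((h[...,1]<60)&(h[...,2]<185)&(h[...,2]>40)).astype(np.uint8)
c=biggest(m,(390,172,474,250));print(rect(c,ci,T,.016))
cv2.imwrite("pics/tray.png",cv2.resize(p[165:260,380:495,::-1],None,fx=5,fy=5,interpolation=0))
for yaw in (-12.8,167.2):
    print(yaw,robot.ik(np.array([.673,-.013,.18]),down(yaw)))
for yaw in (-5,175): print(yaw,robot.ik(np.array([.556,-.378,.1]),down(yaw)))
# screen
a=np.radians(2.98);ux=np.array([np.cos(a),np.sin(a),0]);uy=np.array([-ux[1],ux[0],0]);uz=np.array([0,0,1.])
hin=np.array([.6599,-.001,.032])+.125*ux
for s in (1,-1):
  for lead in (0,-20,-30):
    for th in (0,20,40):
        t=np.radians(th);c,n=np.cos(t),np.sin(t)
        X=c*ux-n*uz; Z=n*ux+c*uz
        g=hin-.31*X+.014*Z
        t2=np.radians(th+lead);zt=-(np.sin(t2)*ux+np.cos(t2)*uz)
        yt=s*uy;R=np.c_[np.cross(yt,zt),yt,zt]
        q=robot.ik(g+.019*zt,R);print(s,lead,th,g.round(3),None if q is None else np.round(q,0))
E
```

```text
[[ 0.611 -0.27   0.016]
 [ 0.63  -0.467  0.016]
 [ 0.483 -0.479  0.016]
 [ 0.466 -0.282  0.016]] [ 0.54771307 -0.3743679   0.016     ]
[[ 0.60068953 -0.28188972  0.016     ]
 [ 0.61768629 -0.45854662  0.016     ]] [[-0.904 -0.427 -0.001]
 [-0.427  0.904  0.001]
 [ 0.     0.002 -1.   ]]
((555.540283203125, -366.59710693359375), (204.1138916015625, 192.8357696533203), 87.24112701416016)
-12.8 [ 15.44861132  22.08008765  -3.23551711   0.         -64.68439524
 151.75138868]
167.2 [ 15.44861132  22.08008765  -3.23551711   0.         -64.68439524
 -28.24861132]
-5 [ -17.634539     25.82792558   -8.62367432    0.          -55.5484001
 -167.365461  ]
175 [-17.634539    25.82792558  -8.62367432   0.         -55.5484001
  12.634539  ]
1 0 0 [ 0.475 -0.011  0.046] [  23.   15.  -38.   -0.  -36. -110.]
1 0 20 [ 0.499 -0.009  0.151] [  18.   21.  -13.   -5.  -76. -103.]
1 0 40 [ 0.557 -0.006  0.242] [  14.   34.   14.   -8. -110. -101.]
1 -20 0 [ 0.475 -0.011  0.046] None
1 -20 20 [ 0.499 -0.009  0.151] [  22.    9.  -29.    0.  -52. -109.]
1 -20 40 [ 0.557 -0.006  0.242] [  16.   22.    1.   -5.  -89. -102.]
1 -30 0 [ 0.475 -0.011  0.046] None
1 -30 20 [ 0.499 -0.009  0.151] [  24.    3.  -39.    6.  -39. -115.]
1 -30 40 [ 0.557 -0.006  0.242] [  18.   16.   -6.   -3.  -78. -104.]
-1 0 0 [ 0.475 -0.011  0.046] [ 23.  15. -38.   0. -36.  70.]
-1 0 20 [ 0.499 -0.009  0.151] [ 18.  21. -13.  -5. -76.  77.]
-1 0 40 [ 0.557 -0.006  0.242] [  14.   34.   14.   -8. -110.   79.]
-1 -20 0 [ 0.475 -0.011  0.046] None
-1 -20 20 [ 0.499 -0.009  0.151] [ 22.   9. -29.   0. -52.  71.]
-1 -20 40 [ 0.557 -0.006  0.242] [ 16.  22.   1.  -5. -89.  78.]
-1 -30 0 [ 0.475 -0.011  0.046] None
-1 -30 20 [ 0.499 -0.009  0.151] [ 24.   3. -39.   6. -39.  65.]
-1 -30 40 [ 0.557 -0.006  0.242] [ 18.  16.  -6.  -3. -78.  76.]
```

View pics/tray.png

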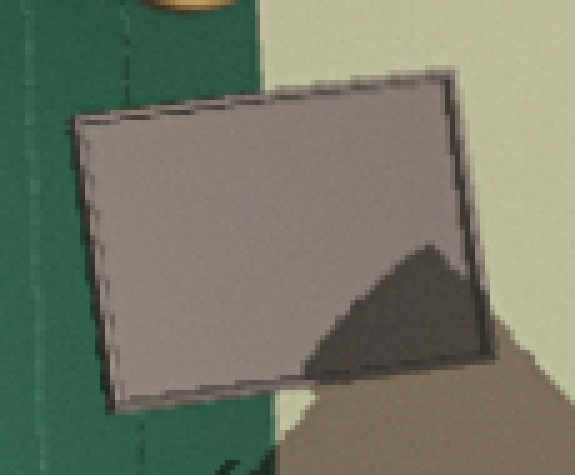

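The tray crop shows its corners at full-image (394,188), (471,179), (479,237) and (402,247). That gives a centre of (0.548, -0.374), yaw about 5° and sides of 198 x 147 mm, as it should be. Next I check the squeegee and the rod with the wrist camera.

Run:
```python
from h import *
robot.goto(np.array([.673,-.0135,.25]),down(167.2)); robot.dwell(.3)
ci,T=pose("wrist");p,d=robot.grab_frame("wrist");cv2.imwrite("pics/w1.png",p[:,:,::-1]);np.savez("w1.npz",p=p,d=d)
h=cv2.cvtColor(p,cv2.COLOR_RGB2HSV);H,S,V=[h[...,i].astype(int) for i in range(3)]
wood=((H<20)|(H>172))&(S>110)&(V>50);blade=((H<5)|(H>172))&(S>150)&(V>50)
c=biggest(wood);print("all z=.061",rect(c,ci,T,.061),"z=.048",rect(c,ci,T,.048))
c=biggest(blade);print("blade",rect(c,ci,T,.0525))
c=biggest((H>30)&(H<48)&(S>80));print("mesh",rect(c,ci,T,.035))
print(robot.read_position(),robot.read_t(),robot.read_grip_width())
```

```text
all z=.061 ((671.8128051757812, -14.266883850097656), (138.61817932128906, 57.53607177734375), 77.5840072631836) z=.048 ((672.2900390625, -11.917800903320312), (143.7969970703125, 59.68561553955078), 77.58401489257812)
blade ((689.9208984375, -17.968910217285156), (137.6335906982422, 19.82526397705078), 76.90383911132812)
mesh ((656.4119873046875, -3.2605209350585938), (207.99972534179688, 213.29759216308594), 3.020753860473633)
[ 0.67298515 -0.01378492  0.24999352] 2.9667 1.0001215729920965
```

View pics/w1.png

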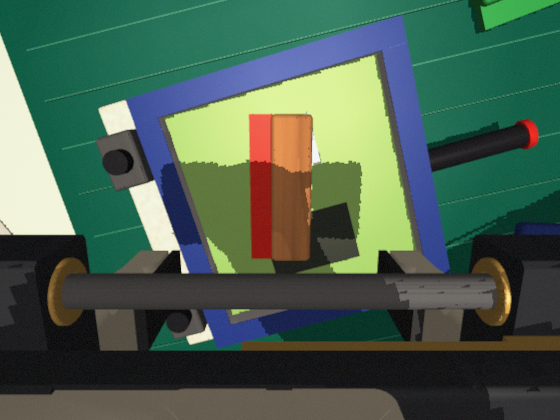

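The wrist view shows the squeegee whole at (280,187), blade to the left towards the hinge, and it agrees with the top view within 1–2 mm. Grasping it across its 58 mm.

Run:
```python
from h import *
R=down(167.4);c=np.array([.672,-.0138,0])
z=lambda v:c+[0,0,v]
robot.goto(z(.12),R); robot.servo_line(z(.05),speed=.12); print(robot.read_force())
robot.servo_line(z(.039),speed=.04); print(robot.read_force(),robot.read_position())
robot.move_gripper(0.55); print("w",robot.read_grip_width()*88,robot.read_finger_force())
robot.move_gripper(0.0); print("w",robot.read_grip_width()*88,robot.read_finger_force(),robot.read_force())
robot.servo_line(z(.060),speed=.05); print("w",robot.read_grip_width()*88,robot.read_finger_force(),robot.read_force())
robot.servo_line(z(.16),speed=.15); robot.dwell(.2);print("w",robot.read_grip_width()*88,robot.read_finger_force(),robot.read_force())
p,d=robot.grab_frame("wrist");cv2.imwrite("pics/w2.png",p[:,:,::-1]);print(robot.read_t())
```

```text
[-0.17225595 -0.16742969 -0.77123788]
[ 0.60099282  0.96140188 -0.7020388 ] [ 0.6718205  -0.01385111  0.03875654]
w 57.88920142327254 29.995621740818024
w 58.42880190908665 29.99579519033432 [ 0.39131398 -0.35650499  1.14883315]
w 58.211398306365716 29.99465525150299 [-0.6369337  -0.47142656 -2.94827821]
w 58.38241702908436 29.99433696269989 [-0.03962861 -0.82616904 -2.13411902]
7.1583
```

View pics/w2.png

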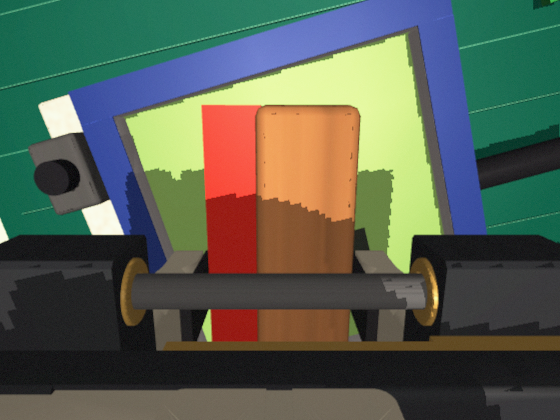

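The squeegee is held level at a width of 58 mm (blade at (230,220), wood at (305,220)). Carrying it to the tray.

Run:
```python
from h import *
R=down(185.2);c=np.array([.548,-.374,0])
z=lambda v:c+[0,0,v]
robot.goto(z(.16),R); robot.servo_line(z(.04),speed=.12); robot.dwell(.2);f0=robot.read_force();print(f0)
v=.016;robot.servo_line(z(v),speed=.05)
while v>.0065:
    v-=.001; robot.servo_line(z(v),speed=.02); f=robot.read_force(); 
    if f[2]-f0[2]>1.5: break
print("contact",v,f,robot.read_position())
robot.move_gripper(.8); robot.dwell(.2); print(robot.read_force(),robot.read_grip_width())
robot.servo_line(z(.05),speed=.08); robot.servo_line(z(.2),speed=.2)
ci,T=pose("wrist");p,d=robot.grab_frame("wrist");cv2.imwrite("pics/w3.png",p[:,:,::-1])
h=cv2.cvtColor(p,cv2.COLOR_RGB2HSV);H,S,V=[h[...,i].astype(int) for i in range(3)]
c=biggest(((H<20)|(H>172))&(S>110)&(V>50));print(rect(c,ci,T,.031),robot.read_t())
p,d=robot.grab_frame("top");np.savez("top1.npz",p=p,d=d)
```

```text
[-0.22434437  0.10380025 -1.69881963]
contact 0.007999999999999993 [-1.59594624  1.93704082  6.80733979] [ 0.54817729 -0.37407631  0.00909246]
[ 0.66562369 -0.64309554 -0.57755672] 0.8009897216587841
((548.5734252929688, -374.8204040527344), (57.2186279296875, 137.46517944335938), 5.027982234954834) 14.8833
```

View pics/w3.png

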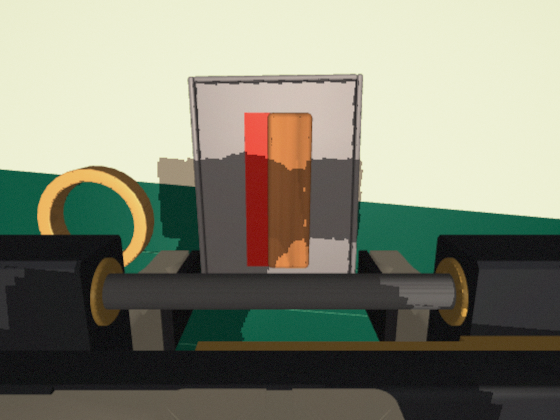

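The squeegee lies flat at the tray's centre: blade at (257,190), wood at (290,190), tray walls clear all round. Now the handle, measured first from the wrist.

```bash
cat >> h.py <<'E'
a=np.radians(3.0);ux=np.array([np.cos(a),np.sin(a),0]);uy=np.array([-ux[1],ux[0],0]);uz=np.array([0,0,1.])
def grip(th,hin):
    t=np.radians(th);c,n=np.cos(t),np.sin(t);X=c*ux-n*uz;Z=n*ux+c*uz
    g=hin-.31*X+.014*Z;R=np.c_[X,-uy,-Z];return g-.019*Z,R
E
python3 - <<'E'
from h import *
hin=np.array([.658,-.002,.032])+.125*ux
P,R=grip(0,hin); robot.goto(P+[0,0,.15],R); robot.move_gripper(.6); robot.dwell(.3)
ci,T=pose("wrist");p,d=robot.grab_frame("wrist");cv2.imwrite("pics/w4.png",p[:,:,::-1])
h=cv2.cvtColor(p,cv2.COLOR_RGB2HSV);H,S,V=[h[...,i].astype(int) for i in range(3)]
fr=biggest((H>110)&(H<130)&(S>110)&(V>50)); print("frame",rect(fr,ci,T,.057))
c=biggest(((H<6)|(H>174))&(S>150)&(V>50)); print("knob",rect(c,ci,T,.046),c.mean(0))
print(P,robot.read_t())
E
```

```text
frame ((573.578369140625, -5.7740325927734375), (85.26688385009766, 261.58575439453125), 3.0310466289520264)
knob ((434.3661804199219, -13.685728073120117), (12.904122352600098, 26.842721939086914), 3.0400750637054443) [279.30120482 252.92771084]
[ 0.47325354 -0.01168215  0.027     ] 17.2333
```

View pics/w4.png

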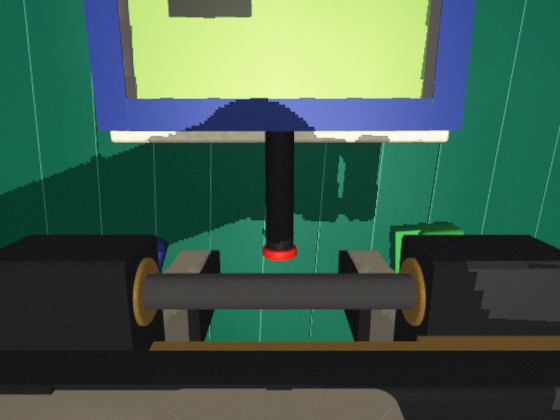

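The handle is seen between the open fingers: knob at (279,253), front rail at row 115, with frame width and yaw as predicted. Gripping and raising it along its arc.

Run:
```python
from h import *
hin=np.array([.6575,-.002,.032])+.125*ux
P,R=grip(0,hin)
robot.servo_line(P+[0,0,.04],speed=.12); robot.servo_line(P,speed=.06); print(robot.read_force(),robot.read_position()-P)
robot.move_gripper(0); print("w",robot.read_grip_width()*88,robot.read_finger_force(),robot.read_force())
for th in range(4,41,4):
    P,R=grip(th,hin); robot.servo_line(P,ori=R,speed=.1)
    f=robot.read_force();print(th,f.round(1),round(robot.read_grip_width()*88,1))
    if np.linalg.norm(f)>40: print("STOP");break
robot.dwell(.3)
print(robot.read_position()-P,robot.read_force(),robot.read_t())
for n in("scene","top","wrist"):
    pc=pose(n);p,d=robot.grab_frame(n);np.savez(n+"2.npz",p=p,d=d,T=pc[1]);cv2.imwrite(f"pics/{n}2.png",p[:,:,::-1])
```

```text
[0.34008914 0.94364488 0.12706536] [1.28140745e-04 1.94002543e-05 9.79383226e-06]
w 21.579262461464655 30.00132590532303 [ 0.8524141  -3.08377692  1.90291967]
4 [ 2.  -4.3 -3.2] 21.3
8 [ 1.5 -5.6 -1.9] 21.5
12 [ 1.4 -5.5 -2.8] 21.1
16 [ 1.  -4.9 -2.7] 21.4
20 [ 0.1 -6.6 -3.1] 21.1
24 [-0.6 -6.2 -1.5] 21.4
28 [-0.9 -5.8 -2.2] 21.1
32 [-1.1 -5.9 -0.6] 21.3
36 [-2.2 -7.3  0.6] 21.2
40 [-2.9 -6.4  0.9] 21.3
[-0.00099531 -0.00017687 -0.00163976] [-2.477128   -6.76107406 -0.44959955] 23.7
```

View pics/scene2.png

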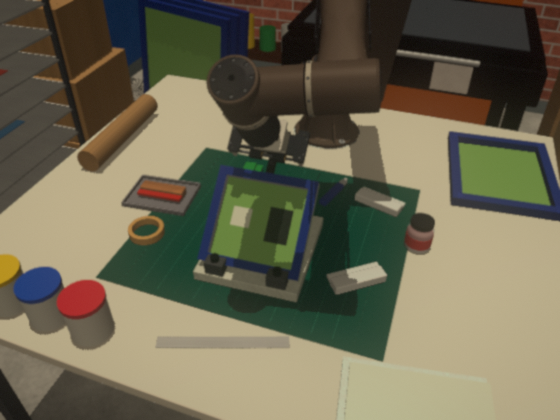

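View pics/wrist2.png

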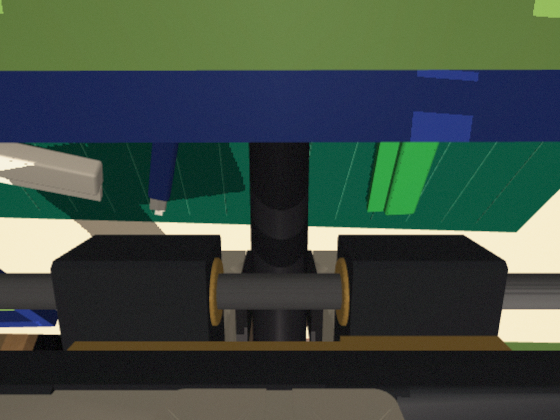

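The screen stands open with the handle held, and the squeegee is in the tray at (162,191). I check the angle by fitting a plane to the mesh depth.

Run:
```python
from h import *
for n,box in (("scene",(205,165,320,272)),("top",(225,100,345,240))):
    d=np.load(n+"2.npz");p=d["p"];D=d["d"];ci,T=pose(n)
    h=cv2.cvtColor(p,cv2.COLOR_RGB2HSV);H,S,V=[h[...,i].astype(int) for i in range(3)]
    m=((H>30)&(H<48)&(S>80)&(V>60)&(D>0)).astype(np.uint8);b=np.zeros_like(m);b[box[1]:box[3],box[0]:box[2]]=1
    m=cv2.erode(m*b,np.ones((5,5)));yy,xx=np.nonzero(m)
    u=cv2.undistortPoints(np.c_[xx,yy].astype(float).reshape(-1,1,2),K(ci),np.array([ci["k1"],0,0,0,0.])).reshape(-1,2)
    W=(np.c_[u,np.ones(len(u))]*D[yy,xx][:,None])@T[:3,:3].T+T[:3,3]
    for _ in range(4):
        c=np.median(W,0);N=np.linalg.svd(W-W.mean(0),full_matrices=False)[2][2];r=(W-W.mean(0))@N;W=W[abs(r)<2.5*r.std()+1e-4]
    N*=np.sign(N[2]);print(n,len(W),r.std(),N,"angle",np.degrees(np.arctan2(N@ux,N[2])))
R=robot.read_tcp_rot();print("tool tilt",np.degrees(np.arctan2(-R[:,2]@ux,-R[2,2])))
g=robot.read_position()-.019*R[:,2];hin=np.array([.6575,-.002,.032])+.125*ux
v=g-hin;print("from grip",np.degrees(np.arctan2(v[2],-v@ux)-np.arctan2(.014,.31)),robot.read_t())
```

```text
scene 3571 0.002221528542305038 [0.63934    0.03233183 0.76824411] angle 39.80348003689703
top 610 0.001137543032460888 [0.63721354 0.03423537 0.76992652] angle 39.65268516565914
tool tilt 39.823014368510066
from grip 39.653230921558034 23.85
```

Run:
```python
from h import *
hin=np.array([.6575,-.002,.032])+.125*ux
P,R=grip(40.4,hin); robot.servo_line(P,ori=R,speed=.03); robot.dwell(.8)
R=robot.read_tcp_rot();v=robot.read_position()-.019*R[:,2]-hin
print(np.degrees(np.arctan2(v[2],-v@ux)-np.arctan2(.014,.31)),robot.read_force(),robot.read_grip_width()*88)
print(robot.job_done())
```

```text
40.05461582028494 [-2.27498037 -6.29212592  0.4202777 ] 20.940364885425666
the job is handed in; nothing more can be done
None
```

The squeegee is lying flat in the grey tray, released while the screen was still down, and the gripper is holding the screen open at about 40°; the job is handed in.

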